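Unpack a spare power supply from its carton

ROBOT

A 6-joint arm with a two-finger parallel gripper is mounted at the origin on the work surface. World frame = base frame: x ahead of the robot, y to its left, z up, the work surface at z = 0. Lengths are in m, angles in rad, forces in N, time in s.
With the tool pointing down it reaches from about 0.35 to 0.775 m from the base axis. Payload 7.3 kg.
Tool frame: the origin (TCP) lies between the finger pads; the fingertips stand 8 mm ahead of it and the grasp point (between the pads) lies 11 mm behind it (robot.nose_length is the distance from the TCP to the fingertips, in m); z points along the fingers, y is the line along which they close (so a half turn about z gives the same grasp; the last joint's range is limited). The gripper opens to 92 mm and grips with 3 to 60 N. Pads are 19 mm wide; open, the fingers measure 130 mm over their backs; the gripper's body (75 mm by 190 mm) begins 47 mm behind the grasp point.
Start: joints at [1.033, 0.342, 1.524, -0, 1.275, -0.146], TCP at [0.2, 0.485, 0.235] pointing down, gripper open.
Joint ranges: [-2.53, 2.53], [-0.77, 2.02], [0.04, 2.7], [-1, 4.14], [0.28, 2.66], [-3.11, 3.11]. Speed limits (rad/s): [2.57, 2.57, 3.14, 3.14, 3.14, 3.14].

INTERFACE

Orientations are given as [roll, pitch, yaw] about the fixed x, y, z axes, in that order (R = Rz(yaw) Ry(pitch) Rx(roll)).
In Python, from cell import robot gives the robot as it stands. The module is installed in compiled form; this text tells all that it offers.
- The arm moves only by the shell command python3 -m jog 'ROWS' [FORCE]. ROWS is JSON, a list that holds one entry, the list of rows, each a list of 5 numbers: the gripper's target within -1 to 1 (fully open at 1, half-way at 0, shut at -1), then the shift along the tool's x, y, z in m, then the turn about the tool's z in rad. A call has 1 to 5 rows; each row is the pose to reach, as a shift and turn from the pose commanded when the call began, along the tool's axes at that moment; what a row does not reach only later rows make up. A row lasts 1/12 s, in which the tool goes at most 41.7 mm and 7.16 degrees, less where a joint would pass 70% of its speed; a pose out of reach is approached as far as the arm can. A call with a gripper value outside its range is refused whole. The fingers move at their own pace and stop on an object; FORCE is the grip in N (left out, the last holds). Time passes only in rows, so rows that repeat a pose let the fingers close. It gives the time, the measured TCP pose, the force, the opening and the grip force at its end, in the units of the state.
- robot.observe(): the state, without advancing time (a new reading comes with each control period).
- robot.read_camera(name): name is "side" or "top" or "wrist"; returns the picture (480x640x3 uint8, red, green, blue); there is no depth.
- robot.camera_model(name): a dict with "camera_matrix" (3x3 intrinsics, pixels), "position" and "attitude" of the camera in the world; the wrist camera has in their place "mount" (4x4, takes a point from camera to tool coordinates, whose origin is the TCP and whose axes are the flange's). Camera axes: x right, y down, z forward; pixel columns grow to the right and rows downward; lengths in m; the calibration is good to about 2 mm. A picture is of the moment at which its call begins: read the wrist's pose just before it. camera_model takes no time and is no camera call.
- robot.hand_in(): hands the job in; it is judged then, once.
The state is a dict: "time": time; "qpos": joint angles; "qvel": joint speeds; "joint_efforts": joint torques, N m; "tool_pos": TCP position; "tool_rot": TCP orientation; "contact_force": force on the tool from outside, world axes, zero at the start; "torque": the same for the moment, N m; "opening": finger opening in m; "grip_force": force on a finger pad.
Only numpy, scipy, OpenCV 4.12 (cv2) and the standard library are available. Lean on these libraries where they do the work, as an engineer would, in place of code of your own. Each camera call takes 0.05 s, during which the arm holds its last target. There are 200 camera calls.

TASK

Swing both flaps of the small carton open, well past upright so that they lie leaning outward, then lift the metal power supply out and set it down gently, right way up, inside the white outline on the blue antistatic mat, its long side along the outline's long side. Leave the flaps open and the carton standing where it is, do not drop the power supply, and do not disturb the other things on the bench.

Things in the scene. Friction and masses are not known exactly. Their poses are not given: they have to be found in the camera images.
- carton: Loose brown cardboard carton, open-topped under its two flaps, 200 (x) by 150 (y) by 80 mm high, walls and floor 4 mm thick, about 0.8 kg. Origin: centre of its underside; z up, x along its long side. Short end flaps lie fixed against the ends. It slides on the bench if pushed with several newtons.
- flap_left (a joint): Hinge angle (rad) of the flap on the carton's +y side: 0 shut flat, 1.57 upright, 2.7 its stop, leaning outward. Hinge line along the carton's x at y = +75, z = 80 mm in its frame; flap 194 mm long, 64 mm hinge to free edge, 4 mm thick. Stiff hinge (friction 0.025 N m, no spring): stays where left. Starts ajar, 0.55 to 1.0; at least 40 mm free between the two edges.
- flap_right (a joint): Hinge angle of the same kind of flap on the carton's -y side (hinge at y = -75 mm, z = 80 mm in the carton's frame); 0 shut, 1.57 upright, 2.7 stop; starts ajar, 0.55 to 1.0, with the same stiff hinge. A low flap (under about 0.9) pushed level at its edge jams against the finger and the carton slides or tips: reach under the edge and lift it round its arc, then push it over.
- flap_left_edge (a point): Middle of the free edge of the +y flap, 64 mm from its hinge (axes move with the flap).
- flap_right_edge (a point): Middle of the free edge of the -y flap, 64 mm from its hinge (axes move with the flap).
- module_center (a point): Centre (half-way up) of the loose metal power supply in the carton: an aluminium box 46 (x) by 90 (y) by 40 mm high with a green terminal strip and dark slots on top, 0.2 to 0.4 kg. z up. It stands on the carton's floor (4 mm), its 90 mm side roughly across the carton (along the carton's y), off centre by at most 25 mm along the carton's x and 15 mm along its y.
- mat_spot (a point): Centre of the white outline, on the top face (3 mm above the bench) of the blue antistatic mat, which is fixed, 200 (x) by 160 (y) by 3 mm. The inside of the outline is 80 (x) by 124 (y) mm; z up.
- multimeter: Bystander: grey multimeter lying flat, 85 (x) by 170 (y) by 36 mm; origin at the centre of its underside.
- spool: Bystander: green and grey solder spool standing upright, 52 mm diameter, 40 mm high; origin at the centre of its underside.
- screwdriver: Bystander: screwdriver lying flat; origin on its underside, its length along its own x.
- module: The same power supply's body; origin at the centre of its underside, axes as at point module_center.
Not all that is in view belongs to the job. Of the things that look like the module, take the one that is nearest to the robot's base at the start. Of the things shaped like the carton, the brown one is meant.

How it is judged:
By the outcome, as a careful person would: the job done as asked, in the order asked, and still so for the second after the job is handed in, with the robot touching nothing.
It also fails if it takes over 62 s, if anything falls off the work surface, if the arm or the gripper's body presses on something with over 40 N, if the wrist force passes 120 N, or if a joint passes its speed limit or range.

## Working session

There is one attempt and no reset: what is moved stays moved. The work goes in short steps, Python scripts to look and compute and a shell command to move; the robot and the scene stay as the last step left them, time stands still between calls to the robot, and variables do not carry over. Pictures are saved under pics/ and viewed, at most 10 in all, crops included, and the job is handed in when it is done.

```bash
mkdir -p pics; python3 - <<'E'
from cell import robot
import cv2,numpy as np
s=robot.observe();print(s)
for n in("top","side"):
    cv2.imwrite(f"pics/{n}0.png",robot.read_camera(n)[:,:,::-1])
for n in("top","side","wrist"):print(n,robot.camera_model(n))
E
```

```text
{'time': 0.0, 'qpos': array([ 1.03299631e+00,  3.42713134e-01,  1.52502022e+00, -3.42186330e-05,
        1.27538724e+00, -1.45988782e-01]), 'qvel': array([-1.56850643e-04,  4.03992750e-04, -1.41160463e-03, -3.99620627e-04,
       -3.59295638e-05, -3.46612067e-04]), 'joint_efforts': array([-1.45113434e-03, -4.31243384e+01, -2.44214219e+01,  7.14876596e-02,
        5.58739551e-02, -1.36021331e-04]), 'tool_pos': array([0.2002571 , 0.48487898, 0.23404881]), 'tool_rot': array([-3.14007621e+00, -1.89896717e-04,  2.74979126e+00]), 'contact_force': array([-0.76570762,  0.16618934,  0.69011108]), 'torque': array([ 0.02555331,  0.06519137, -0.00321547]), 'grip_force': 0.0, 'opening': 0.09171178615231974}
top {'camera_matrix': array([[461.60433114,   0.        , 324.01267448],
       [  0.        , 461.60433114, 239.18670019],
       [  0.        ,   0.        ,   1.        ]]), 'position': array([0.36666049, 0.03302177, 0.99359504]), 'attitude': array([-2.98426844,  0.02106917, -1.56976323])}
side {'camera_matrix': array([[614.09024839,   0.        , 316.05296876],
       [  0.        , 614.09024839, 234.69267459],
       [  0.        ,   0.        ,   1.        ]]), 'position': array([-0.20561542, -0.8442156 ,  0.86000779]), 'attitude': array([-2.17474815, -0.01229953, -0.68496444])}
wrist {'camera_matrix': array([[358.73189251,   0.        , 319.51636737],
       [  0.        , 358.73189251, 240.63889273],
       [  0.        ,   0.        ,   1.        ]]), 'mount': array([[ 1.86012165e-04, -9.54973100e-01, -2.96692337e-01,
         8.06475136e-02],
       [ 9.99999896e-01,  3.01359143e-04, -3.43041316e-04,
         3.15228159e-04],
       [ 4.17006178e-04, -2.96692243e-01,  9.54973057e-01,
        -1.48905016e-01],
       [ 0.00000000e+00,  0.00000000e+00,  0.00000000e+00,
         1.00000000e+00]])}
```

View pics/top0.png

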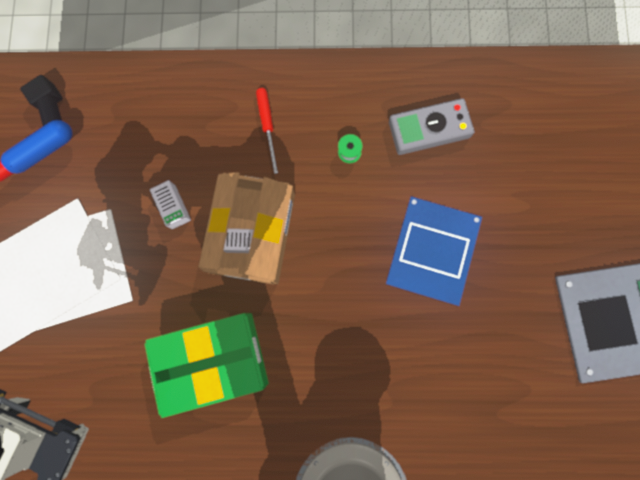

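View pics/side0.png

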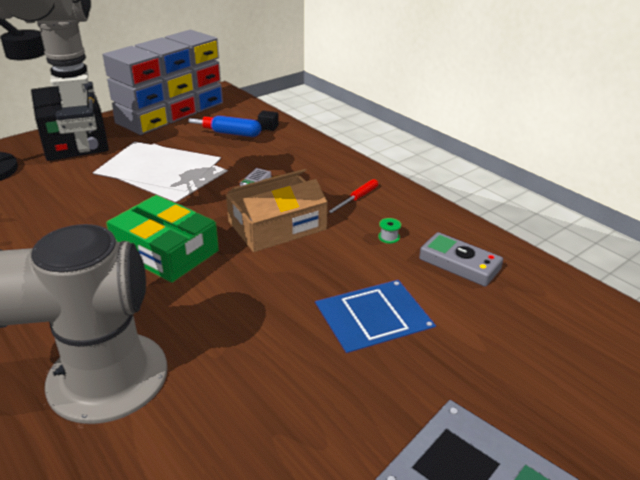

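The top view shows the brown carton at (248,228), the green carton at (205,365), which is the wrong one, and the mat outline at (435,250). Two things could be the module: the one in the brown carton at (238,238) and a loose grey box at (170,204). I'd pick the one in the carton because it is nearer the base, and I'll check that in an enlarged crop.

```bash
cat > h.py <<'E'
import numpy as np,cv2
from scipy.spatial.transform import Rotation as R
from cell import robot
def cam(n):
    m=robot.camera_model(n);K=m["camera_matrix"]
    if n=="wrist":
        s=robot.observe();T=np.eye(4);T[:3,:3]=R.from_euler("xyz",s["tool_rot"]).as_matrix();T[:3,3]=s["tool_pos"]
        T=T@m["mount"];return K,T[:3,:3],T[:3,3]
    return K,R.from_euler("xyz",m["attitude"]).as_matrix(),m["position"]
def p2w(c,u,v,z):
    K,Q,p=c;d=Q@np.linalg.inv(K)@[u,v,1];return p+d*(z-p[2])/d[2]
def w2p(c,P):
    K,Q,p=c;q=K@Q.T@(np.asarray(P,float)-p);return q[:2]/q[2]
E
python3 - <<'E'
from h import *
a=cv2.imread("pics/top0.png")
cv2.imwrite("pics/c1.png",cv2.resize(a[160:300,140:300],None,fx=5,fy=4.285 and 5,interpolation=cv2.INTER_CUBIC)[:600*7//6][:600])
c=cam("top")
print(p2w(c,170,204,.04),p2w(c,238,238,.044),p2w(c,435,250,.003))
for q in [(413,223),(469,240),(459,278),(401,262)]:print(p2w(c,*q,.003))
E
```

```text
[0.59470101 0.38194977 0.04      ] [0.52024226 0.23321393 0.044     ] [ 0.49967901 -0.18511357  0.003     ]
[ 0.55903977 -0.13962534  0.003     ]
[ 0.52131703 -0.2589304   0.003     ]
[ 0.43938475 -0.23382768  0.003     ]
[ 0.47380056 -0.1114611   0.003     ]
```

View pics/c1.png

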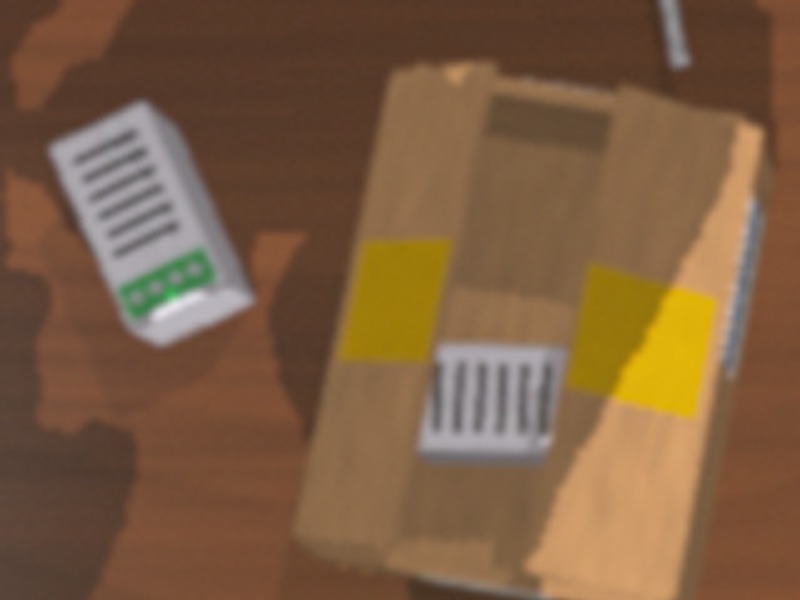

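The enlarged crop confirms it. The module is inside the brown carton at (238,240), 0.57 m from the base, against 0.71 m for the loose decoy. The flap edges are easy to see, so I'll fit the carton pose and flap angles to the corners.

```bash
cat > fit.py <<'E'
from h import *
from scipy.optimize import least_squares
c=cam("top")
px=np.array([(200,266),(218,174),(220,269),(239,173),(245.4,274),(264,177.4),(293,185),(277,282)])
def pts(p):
    x,y,w,a,b=p;o=[]
    for sx,side,t in[(-1,1,None),(1,1,None),(-1,1,a),(1,1,a),(-1,-1,b),(1,-1,b),(1,-1,None),(-1,-1,None)]:
        l=0 if t is None else .064;t=t or 0
        P=np.array([sx*.097,side*(.075-l*np.cos(t)),.08+l*np.sin(t)])
        o.append(R.from_euler("z",w).apply(P)+[x,y,0])
    return o
f=lambda p:(np.array([w2p(c,P) for P in pts(p)])-px).ravel()
r=least_squares(f,[.53,.21,-.19,.7,.7]);print(r.x.round(3));print(r.fun.reshape(-1,2).round(1))
x,y,w=r.x[:3]
for a,s in((r.x[3],1),(r.x[4],-1)):print("edge y,z",s*(.075-.064*np.cos(a)),.08+.064*np.sin(a))
m=p2w(c,238,240,.044);print("module carton frame",R.from_euler("z",-w).apply(m-[x,y,0]))
yaw=w+np.pi/2;s=robot.observe();print("turn",s["tool_rot"][2]-yaw)
E
python3 fit.py
```

```text
[ 0.538  0.208 -0.162  0.706  0.6  ]
[[ 1.2  1.6]
 [ 2.2  0.8]
 [-0.1  0.6]
 [ 0.2 -0.6]
 [-0.  -0.1]
 [-0.2 -0.5]
 [-1.2  0.9]
 [-2.1 -2.4]]
edge y,z 0.02630792237666805 0.12153410137132398
edge y,z -0.022163483850694554 0.11611512925636824
module carton frame [-0.02620831  0.02112176  0.044     ]
turn 1.3405432803265884
```

```bash
cat >> h.py <<'E'
C=[.538,.208,-.162]
def go(x,y,z,w,frame=C):
    "target TCP at frame coords x,y (frame pose) z, tool y along frame x + w"
    P=R.from_euler("z",frame[2]).apply([x,y,0])+[frame[0],frame[1],z]
    s=robot.observe();Q=R.from_euler("xyz",s["tool_rot"])
    yaw=frame[2]+w+np.pi/2
    Qd=R.from_euler("xyz",[np.pi,0,s["tool_rot"][2]])
    print("t%.2f"%s["time"],"shift",Qd.inv().apply(P-s["tool_pos"]).round(4),"turn",round((s["tool_rot"][2]-yaw+np.pi)%(2*np.pi)-np.pi,3))
E
python3 -c "
from h import *
go(0,.002,.2,0)"
```

```text
t0.10 shift [-0.4174 -0.125   0.0341] turn 1.341
```

```bash
python3 -m jog '[[[-1,-0.417,-0.125,0.0,1.34],[-1,-0.417,-0.125,0.0,1.34],[-1,-0.417,-0.125,0.0,1.34],[-1,-0.417,-0.125,0.0,1.34],[-1,-0.417,-0.125,0.0,1.34]]]' 20; python3 -c "
from h import *
go(0,.002,.2,0)"
```

```text
time: 0.52
tool_pos: [0.363, 0.3523, 0.2345]
tool_rot: [-3.141, -0.0, 2.119]
contact_force: [1.2, 0.4, 0.3]
opening: 0.063
grip_force: 0.0
t0.52 shift [-0.2128  0.0754  0.0345] turn 0.71
```

```bash
python3 -m jog '[[[-1,-0.213,0.075,0.0,0.71],[-1,-0.213,0.075,0.0,0.71],[-1,-0.213,0.075,0.0,0.71],[-1,-0.213,0.075,0.0,0.71],[-1,-0.213,0.075,0.0,0.71]]]'; python3 -c "
from h import *
go(0,.002,.2,0)"
```

```text
time: 0.93
tool_pos: [0.5254, 0.2213, 0.2344]
tool_rot: [-3.141, 0.0, 1.493]
contact_force: [0.6, 0.7, 0.4]
opening: 0.0297
grip_force: 0.0
t0.93 shift [-0.0103  0.0137  0.0344] turn 0.085
```

```bash
python3 -m jog '[[[-1,-0.010,0.014,0.034,0.085],[-1,-0.010,0.014,0.034,0.085],[-1,-0.010,0.014,0.034,0.085],[-1,-0.010,0.014,0.034,0.085],[-1,-0.010,0.014,0.034,0.085]]]'; python3 - <<'E'
from h import *
go(0,.002,.093,0)
a=robot.read_camera("wrist")[:,:,::-1].copy()
c=cam("wrist")
for y,z in((.0263,.1215),(-.0222,.1161)):
    for x in(-.097,.097):
        P=R.from_euler("z",C[2]).apply([x,y,z])+[C[0],C[1],0];u=w2p(c,P);cv2.circle(a,(int(u[0]),int(u[1])),4,(0,0,255),-1)
cv2.imwrite("pics/w1.png",a)
E
```

```text
time: 1.35
tool_pos: [0.5372, 0.2132, 0.2019]
tool_rot: [3.14, -0.001, 1.417]
contact_force: [0.7, 0.4, 0.8]
opening: 0.001
grip_force: 0.0
t1.35 shift [-0.003   0.0016  0.1089] turn 0.008
```

View pics/w1.png

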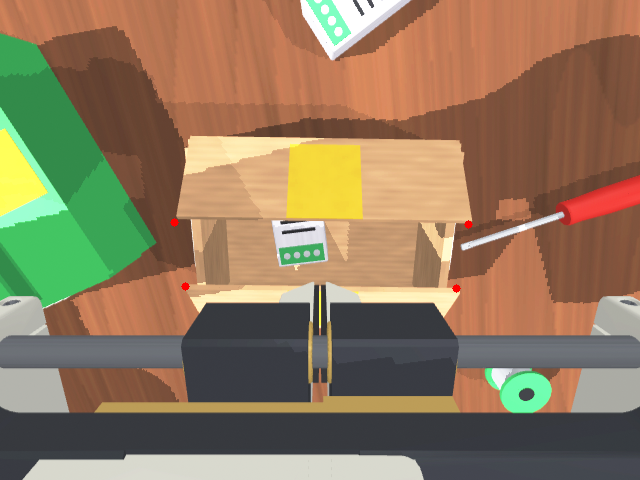

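The projected edges (red dots at (175,222), (468,224), (186,286) and (456,288)) fall on the real flap edges, and the module shows at (300,243). The gap is where I expected it, so I'm going down.

```bash
python3 -m jog '[[[-1,-0.003,0.002,0.04,0.008],[-1,-0.003,0.002,0.08,0.008],[-1,-0.003,0.002,0.105,0.008],[-1,-0.003,0.002,0.111,0.008],[-1,-0.003,0.002,0.111,0.008]]]'; python3 -c "
from h import *
go(0,.002,.093,0)"
```

```text
time: 1.82
tool_pos: [0.538, 0.2094, 0.0891]
tool_rot: [-3.139, 0.001, 1.408]
contact_force: [0.3, 0.4, 0.3]
opening: 0.0002
grip_force: 0.0
t1.82 shift [ 0.0006  0.0002 -0.0039] turn -0.0
```

```bash
python3 -m jog '[[[-1,0.013,0,0.0,0],[-1,0.016,0,-0.004,0],[-1,0.019,0,-0.010,0],[-1,0.022,0,-0.015,0],[-1,0.026,0,-0.020,0]]]'; python3 -m jog '[[[-1,0.004,0,-0.004,0],[-1,0.008,0,-0.008,0],[-1,0.012,0,-0.012,0],[-1,0.016,0,-0.014,0],[-1,0.021,0,-0.015,0]]]'
python3 -c "
from h import *
go(0,.06,.11,0)
a=robot.read_camera('side')[120:280,180:380,::-1]
cv2.imwrite('pics/s1.png',cv2.resize(a,None,fx=3,fy=3))"
```

```text
time: 2.23
tool_pos: [0.5439, 0.235, 0.1117]
tool_rot: [3.139, -0.001, 1.407]
contact_force: [0.2, 0.0, -0.4]
opening: 0.0006
grip_force: 0.2
time: 2.65
tool_pos: [0.5469, 0.2555, 0.1252]
tool_rot: [3.141, -0.0, 1.407]
contact_force: [0.2, -0.0, 0.1]
opening: 0.0007
grip_force: 0.3
t2.65 shift [ 0.0117 -0.0012  0.0152] turn -0.002
```

View pics/s1.png

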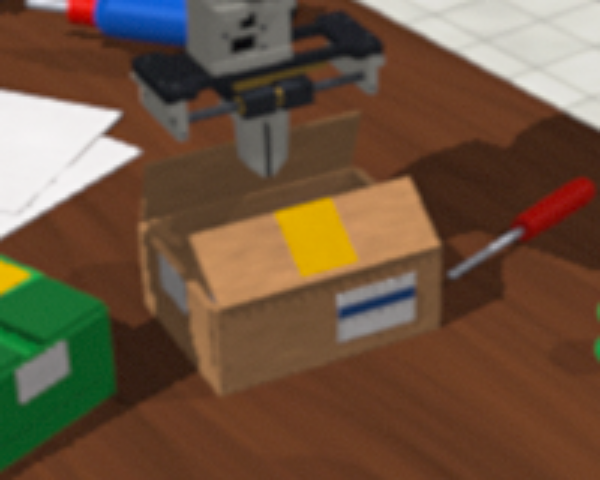

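The left flap is now almost upright against the finger (crop (250,160)), and the carton hasn't moved. Next I'll push the flap over.

```bash
python3 -m jog '[[[-1,0.008,0,0,0],[-1,0.016,0,0,0],[-1,0.023,0,0,0],[-1,0.030,0,0.002,0],[-1,0.036,0,0.006,0]]]'; python3 -m jog '[[[-1,0.005,0,0.004,0],[-1,0.010,0,0.008,0],[-1,0.014,0,0.010,0],[-1,0.017,0,0.011,0],[-1,0.017,0,0.011,0]]]'
python3 -c "
from h import *
go(0,.002,.15,0)"
```

```text
time: 3.12
tool_pos: [0.5529, 0.2918, 0.1188]
tool_rot: [3.141, -0.001, 1.407]
contact_force: [0.4, -0.5, 1.3]
opening: -0.0
grip_force: 0.4
time: 3.53
tool_pos: [0.5552, 0.308, 0.1072]
tool_rot: [-3.141, 0.0, 1.407]
contact_force: [0.4, 0.7, -0.1]
opening: 0.0006
grip_force: 0.0
t3.53 shift [-0.0994 -0.0007 -0.0428] turn -0.002
```

```bash
python3 -m jog '[[[-1,-0.012,0,-0.038,0],[-1,-0.05,0,-0.043,0],[-1,-0.09,0,-0.043,0],[-1,-0.096,0,-0.010,0],[-1,-0.096,0,0.015,0]]]'; python3 -m jog '[[[-1,0,0,0.004,0],[-1,0,0,0.006,0],[-1,0,0,0.006,0]]]'
python3 -c "
from h import *
go(0,-.0127,.086,0)"
```

```text
time: 3.95
tool_pos: [0.5403, 0.2103, 0.0936]
tool_rot: [3.138, -0.001, 1.404]
contact_force: [-0.5, -0.2, -0.8]
opening: 0.0004
grip_force: 0.0
time: 4.2
tool_pos: [0.5402, 0.2132, 0.0873]
tool_rot: [3.141, -0.0, 1.407]
contact_force: [-0.2, 0.2, 0.0]
opening: 0.0006
grip_force: 0.0
t4.20 shift [-0.0181 -0.0013  0.0013] turn -0.002
```

```bash
python3 -m jog '[[[-1,-0.014,0,0.0,0],[-1,-0.017,0,-0.005,0],[-1,-0.020,0,-0.011,0],[-1,-0.023,0,-0.016,0],[-1,-0.027,0,-0.021,0]]]'; python3 -m jog '[[[-1,-0.004,0,-0.004,0],[-1,-0.008,0,-0.008,0],[-1,-0.013,0,-0.011,0],[-1,-0.018,0,-0.013,0],[-1,-0.024,0,-0.014,0]]]';python3 -m jog '[[[-1,-0.008,0,0,0],[-1,-0.016,0,0,0],[-1,-0.023,0,0,0],[-1,-0.030,0,0.002,0],[-1,-0.036,0,0.006,0]]]'; python3 -c "
from h import *
go(0,-.101,.107,0)"
```

```text
time: 4.62
tool_pos: [0.5357, 0.1861, 0.1092]
tool_rot: [3.14, -0.001, 1.407]
contact_force: [0.1, 0.0, -0.3]
opening: 0.0009
grip_force: 0.2
time: 5.03
tool_pos: [0.5314, 0.1621, 0.1221]
tool_rot: [3.141, -0.0, 1.407]
contact_force: [0.6, 0.1, 1.3]
opening: 0.0008
grip_force: 0.3
time: 5.45
tool_pos: [0.5255, 0.126, 0.1157]
tool_rot: [3.141, -0.0, 1.406]
contact_force: [-1.0, 0.5, 0.4]
opening: 0.0003
grip_force: 0.4
t5.45 shift [-0.0181 -0.0008  0.0087] turn -0.002
```

Next I'll finish the push, raise clear while opening to about 72 mm, and look.

```bash
python3 -m jog '[[[-1,-0.005,0,0.003,0],[-1,-0.010,0,0.006,0],[-1,-0.014,0,0.008,0],[-1,-0.018,0,0.009,0],[-1,-0.018,0,0.009,0]]]'; python3 -m jog '[[[-1,0.01,0,-0.04,0],[-1,0.03,0,-0.08,0],[-1,0.03,0,-0.12,0],[0.55,0.03,0,-0.14,0],[0.55,0.03,0,-0.14,0]]]'
python3 - <<'E'
from h import *
a=robot.read_camera("wrist")[:,:,::-1];c=cam("wrist");b=robot.read_camera("top")[:,:,::-1]
cv2.imwrite("pics/w2.png",a);cv2.imwrite("pics/t2.png",cv2.resize(b[150:300,170:330],None,fx=4,fy=4,interpolation=cv2.INTER_CUBIC))
np.savez("w2.npz",K=c[0],Q=c[1],p=c[2])
E
```

```text
time: 5.87
tool_pos: [0.5223, 0.1086, 0.1064]
tool_rot: [-3.141, 0.0, 1.406]
contact_force: [-0.5, 0.7, 0.1]
opening: 0.0009
grip_force: 0.1
time: 6.28
tool_pos: [0.5298, 0.1395, 0.2526]
tool_rot: [3.131, -0.003, 1.408]
contact_force: [0.1, -0.7, -0.0]
opening: 0.0097
grip_force: 0.0
```

View pics/w2.png

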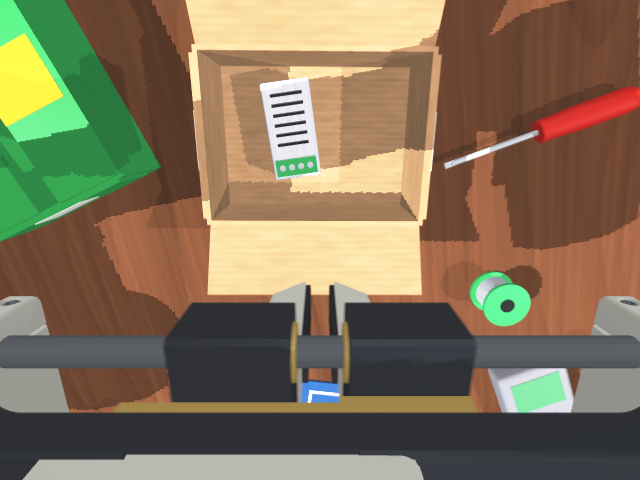

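View pics/t2.png

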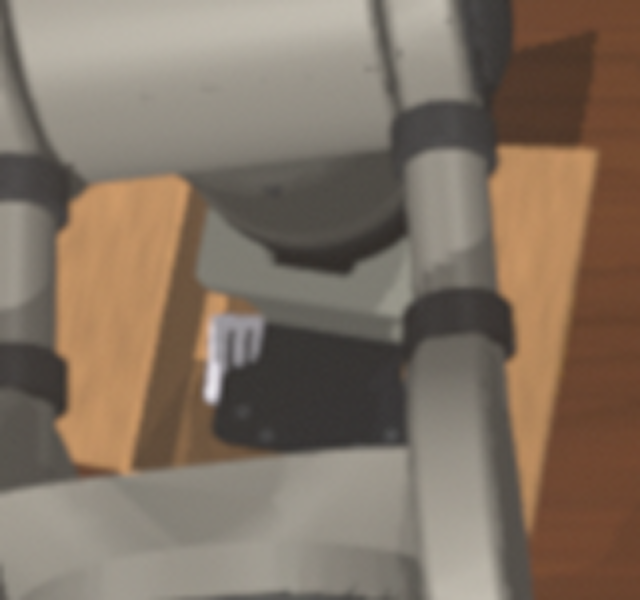

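Both flaps lie open and outward. In the wrist view the module's top corners are at about (261,84), (307,78), (320,173) and (276,180), so it sits slightly rotated in the carton.

```bash
cat > mod.py <<'E'
from h import *
def mod(px,c,z=.044):
    q=np.array([p2w(c,*p,z)[:2] for p in px]);m=q.mean(0)
    ey=(q[0]+q[1]-q[2]-q[3])/2;  # along module y (towards carton +y)
    w=np.arctan2(-ey[0],ey[1]);print("size",np.linalg.norm(ey),np.linalg.norm(q[1]+q[2]-q[0]-q[3])/2)
    print("module world",m.round(4),"yaw",w.round(3),"carton frame",R.from_euler("z",-C[2]).apply([*(m-C[:2]),0]).round(4))
    return [m[0],m[1],w]
E
python3 - <<'E'
from mod import *
d=np.load("w2.npz");c=(d["K"],d["Q"],d["p"])
f=mod([(261,84),(307,78),(320,173),(276,180)],c)
for q in[(197,50),(439,52),(428,222),(204,222)]:
    print(R.from_euler("z",-C[2]).apply(p2w(c,*q,.08)-[C[0],C[1],0]).round(3))
go(0,-.07,.20,0,f)
E
```

```text
size 0.08682853439584573 0.042991664232933886
module world [0.5162 0.222 ] yaw -0.034 carton frame [-0.0237  0.0103  0.    ]
[-0.095  0.072  0.08 ]
[0.099 0.07  0.08 ]
[ 0.102 -0.07   0.08 ]
[-0.103 -0.069  0.08 ]
t6.38 shift [ 0.0108 -0.0157  0.0472] turn -0.129
```

```bash
python3 -m jog '[[[0.55,0.011,-0.016,0.045,-0.13],[0.55,0.011,-0.016,0.045,-0.13],[0.55,0.011,-0.016,0.045,-0.13],[0.55,0.011,-0.016,0.045,-0.13],[0.55,0.011,-0.016,0.045,-0.13]]]'
python3 - <<'E'
from h import *
c=cam("wrist");a=robot.read_camera("wrist")[:,:,::-1]
np.savez("w3.npz",K=c[0],Q=c[1],p=c[2])
cv2.imwrite("pics/w3.png",cv2.resize(a[0:300,160:480],None,fx=2,fy=2))
E
```

```text
time: 6.8
tool_pos: [0.5144, 0.152, 0.2024]
tool_rot: [3.14, -0.0, 1.535]
contact_force: [-0.4, 0.2, -0.2]
opening: 0.0504
grip_force: 0.0
```

View pics/w3.png

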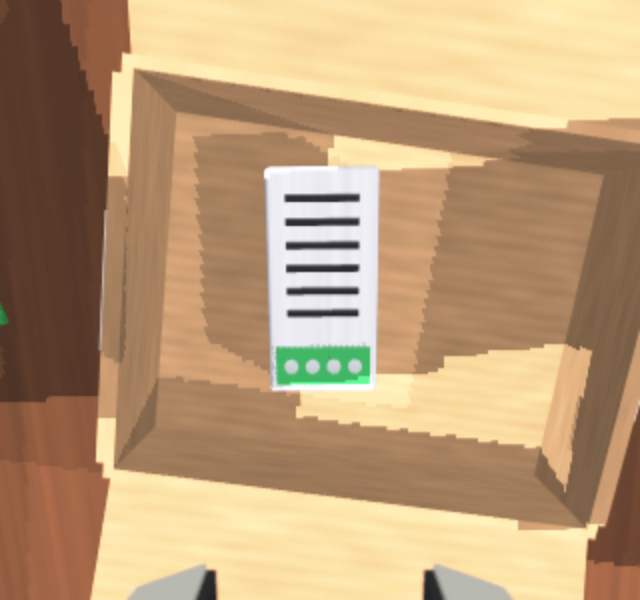

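The module's top corners in the crop are (265,169), (379,167), (375,388) and (271,390), and it is centred and square to the tool.

```bash
python3 - <<'E'
from mod import *
d=np.load("w3.npz");c=(d["K"],d["Q"],d["p"])
f=mod([(160+u/2,v/2) for u,v in[(265,169),(379,167),(375,388),(271,390)]],c)
go(0,0,.1,0,f)
E
```

```text
size 0.08790396604504692 0.0449514572850597
module world [0.5185 0.2227] yaw -0.03 carton frame [-0.0216  0.0114  0.    ]
t6.85 shift [0.0709 0.0014 0.1027] turn -0.006
```

```bash
python3 -m jog '[[[0.55,0.035,0.001,0.0,0],[0.55,0.071,0.001,0.03,0],[0.55,0.071,0.001,0.065,0],[0.55,0.071,0.001,0.09,0],[0.55,0.071,0.001,0.095,0]]]'; python3 -c "
from h import *
go(0,0,.030,0,[.5185,.2227,-.03])"
```

```text
time: 7.27
tool_pos: [0.515, 0.2229, 0.1032]
tool_rot: [-3.136, 0.002, 1.537]
contact_force: [-1.0, -0.3, -0.0]
opening: 0.0713
grip_force: 0.0
t7.27 shift [-0.0001  0.0035  0.0732] turn -0.004
```

```bash
python3 -m jog '[[[0.55,0,0.003,0.025,0],[0.55,0,0.003,0.045,0],[0.55,0,0.003,0.062,0],[0.55,0,0.003,0.075,0],[0.55,0,0.003,0.075,0]]]'; python3 -m jog '[[[0.55,0,0,0,0],[-0.1,0,0,0,0],[-0.1,0,0,0,0],[-0.1,0,0,0,0],[-0.1,0,0,0,0]]]' 25; python3 -m jog '[[[-0.1,0,0,0,0],[-0.1,0,0,0,0]]]' 25
```

```text
time: 7.68
tool_pos: [0.52, 0.2223, 0.031]
tool_rot: [-3.14, 0.001, 1.535]
contact_force: [0.1, -1.3, -1.0]
opening: 0.0715
grip_force: 0.0
time: 8.1
tool_pos: [0.5202, 0.2232, 0.0327]
tool_rot: [3.14, -0.0, 1.537]
contact_force: [-4.5, -0.4, 2.4]
opening: 0.0492
grip_force: 1.6
time: 8.27
tool_pos: [0.5197, 0.2232, 0.0324]
tool_rot: [-3.142, -0.0, 1.537]
contact_force: [-3.7, -0.2, 5.8]
opening: 0.0458
grip_force: 25.0
```

The module is gripped (45.8 mm opening, 25 N), so I'll lift it slowly.

```bash
python3 -m jog '[[[-0.1,0,0,-0.01,0],[-0.1,0,0,-0.025,0],[-0.1,0,0,-0.045,0],[-0.1,0,0,-0.065,0],[-0.1,0,0,-0.085,0]]]' 30;python3 -m jog '[[[-0.1,0,0,-0.02,0],[-0.1,0,0,-0.04,0],[-0.1,0,0,-0.06,0],[-0.1,0,0,-0.075,0],[-0.1,0,0,-0.075,0]]]'; python3 -c "
from h import *
go(0,0,.19,0,[.498,-.186,-.30])"
```

```text
time: 8.68
tool_pos: [0.5195, 0.2229, 0.1176]
tool_rot: [-3.141, 0.0, 1.537]
contact_force: [0.2, 0.3, -4.3]
opening: 0.0458
grip_force: 30.0
time: 9.1
tool_pos: [0.5214, 0.2235, 0.1953]
tool_rot: [3.136, -0.002, 1.537]
contact_force: [0.9, -0.0, -2.6]
opening: 0.0454
grip_force: 30.0
t9.10 shift [-0.41   -0.0095  0.0053] turn 0.266
```

Now I'll carry it at about 25 mm per row.

```bash
python3 -m jog '[[[-0.1,-0.015,0,0,0.02],[-0.1,-0.04,-0.001,0,0.04],[-0.1,-0.067,-0.002,0,0.06],[-0.1,-0.095,-0.003,0,0.08],[-0.1,-0.125,-0.003,0,0.10]]]'; python3 -c "
from h import *
go(0,0,.19,0,[.498,-.186,-.30])"
```

```text
time: 9.52
tool_pos: [0.5116, 0.0974, 0.1906]
tool_rot: [-3.14, 0.0, 1.437]
contact_force: [0.9, 0.2, -4.3]
opening: 0.0457
grip_force: 30.0
t9.52 shift [-0.2827  0.0244  0.0006] turn 0.166
```

```bash
python3 -m jog '[[[-0.1,-0.028,0.002,0,0.02],[-0.1,-0.056,0.005,0,0.05],[-0.1,-0.084,0.008,0,0.08],[-0.1,-0.112,0.010,0,0.12],[-0.1,-0.14,0.012,0,0.166]]]'; python3 -c "
from h import *
go(0,0,.19,0,[.498,-.186,-.30])"
```

```text
time: 9.93
tool_pos: [0.5049, -0.0434, 0.1907]
tool_rot: [-3.14, 0.0, 1.269]
contact_force: [0.1, 0.2, -4.4]
opening: 0.0456
grip_force: 30.0
t9.93 shift [-0.1383  0.0358  0.0007] turn -0.002
```

```bash
python3 -m jog '[[[-0.1,-0.028,0.008,0,0],[-0.1,-0.056,0.015,0,0],[-0.1,-0.084,0.022,0,0],[-0.1,-0.112,0.03,0,0],[-0.1,-0.132,0.036,0,0]]]';python3 -m jog '[[[-0.1,-0.004,0,0,0],[-0.1,-0.006,0,0,0],[-0.1,-0.006,0,0.02,0],[-0.1,-0.006,0,0.045,0],[-0.1,-0.006,0,0.07,0]]]'; python3 -c "
from h import *
go(0,0,.0315,0,[.498,-.186,-.30])
cv2.imwrite('pics/s3.png',cv2.resize(robot.read_camera('side')[180:400,220:540,::-1],None,fx=2.5,fy=2.5))"
```

```text
time: 10.35
tool_pos: [0.5003, -0.181, 0.1906]
tool_rot: [-3.14, 0.0, 1.27]
contact_force: [0.8, -0.3, -3.6]
opening: 0.0457
grip_force: 30.0
time: 10.77
tool_pos: [0.4994, -0.1835, 0.1209]
tool_rot: [3.141, -0.0, 1.272]
contact_force: [-0.1, -0.2, -3.3]
opening: 0.046
grip_force: 30.0
t10.77 shift [-0.0028 -0.0006  0.0894] turn 0.001
```

View pics/s3.png

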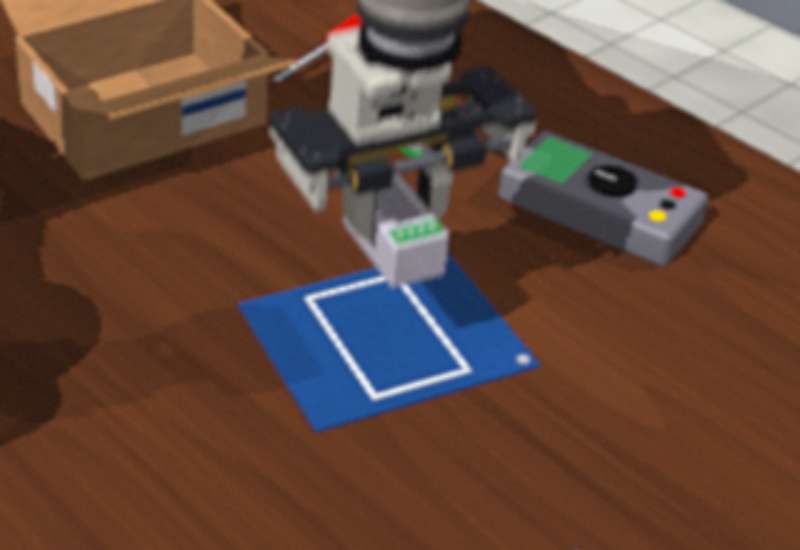

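The module hangs level at crop (415,250) over the mat. The outline corners are (305,297), (402,277), (472,371) and (374,400). I'll use those to cross-check the mat pose and start lowering.

```bash
python3 - <<'E'
from h import *
c=cam("side");q=np.array([p2w(c,220+x/2.5,180+y/2.5,.003) for x,y in[(305,297),(402,277),(472,371),(374,400)]])
print(q.round(3),q.mean(0));e=q[0]+q[1]-q[2]-q[3];print(np.arctan2(-e[0],e[1]))
E
python3 -m jog '[[[-0.1,-0.002,0,0.02,0],[-0.1,-0.002,0,0.04,0],[-0.1,-0.002,0,0.056,0],[-0.1,-0.002,0,0.066,0],[-0.1,-0.002,0,0.072,0]]]'; python3 -m jog '[[[-0.1,0,0,0.002,0],[-0.1,0,0,0.004,0],[-0.1,0,0,0.006,0],[-0.1,0,0,0.008,0],[-0.1,0,0,0.008,0]]]'; python3 -c "
from h import *
go(0,0,.0315,0,[.498,-.186,-.30])"
```

```text
[[ 0.479 -0.11   0.003]
 [ 0.563 -0.142  0.003]
 [ 0.525 -0.263  0.003]
 [ 0.44  -0.237  0.003]] [ 0.50187985 -0.18804043  0.003     ]
-0.303838397200446
time: 11.23
tool_pos: [0.4984, -0.1855, 0.0487]
tool_rot: [-3.14, -0.001, 1.272]
contact_force: [-0.6, 0.3, -3.3]
opening: 0.0456
grip_force: 30.0
time: 11.65
tool_pos: [0.499, -0.1866, 0.0419]
tool_rot: [3.141, 0.0, 1.271]
contact_force: [-1.2, 0.9, -2.8]
opening: 0.0459
grip_force: 30.0
t11.65 shift [ 0.0003 -0.0011  0.0104] turn -0.0
```

Both views agree to within 4 mm. Next is the final gentle descent, 2 mm per row, checking the force.

```bash
python3 -m jog '[[[-0.1,0.001,0,0.002,0],[-0.1,0.001,0,0.004,0],[-0.1,0.001,0,0.006,0],[-0.1,0.001,0,0.007,0],[-0.1,0.001,0,0.008,0]]]'; python3 -m jog '[[[-0.1,0,0,0.0005,0],[-0.1,0,0,0.001,0],[-0.1,0,0,0.0015,0],[-0.1,0,0,0.0015,0]]]'
```

```text
time: 12.07
tool_pos: [0.4991, -0.1855, 0.0335]
tool_rot: [-3.141, -0.0, 1.271]
contact_force: [0.3, -0.3, -3.1]
opening: 0.0459
grip_force: 30.0
time: 12.4
tool_pos: [0.4991, -0.1855, 0.0321]
tool_rot: [-3.141, -0.0, 1.271]
contact_force: [-1.1, 0.9, -3.4]
opening: 0.0458
grip_force: 30.0
```

```bash
python3 -m jog '[[[-0.1,0,0,0.0005,0],[-0.1,0,0,0.001,0],[-0.1,0,0,0.001,0]]]'; python3 -m jog '[[[-0.1,0,0,0.0005,0],[-0.1,0,0,0.001,0],[-0.1,0,0,0.001,0]]]'
```

```text
time: 12.65
tool_pos: [0.4992, -0.1856, 0.0314]
tool_rot: [3.141, -0.0, 1.271]
contact_force: [-0.6, -0.3, -0.2]
opening: 0.0459
grip_force: 30.0
time: 12.9
tool_pos: [0.4992, -0.1856, 0.0314]
tool_rot: [3.141, 0.0, 1.271]
contact_force: [-3.0, 1.7, 8.7]
opening: 0.0459
grip_force: 30.0
```

It's down on the mat. I'll ease the grip, open, go up and back off.

```bash
python3 -m jog '[[[-0.1,0,0,-0.0008,0],[0.1,0,0,-0.0008,0],[0.3,0,0,-0.0008,0],[0.5,0,0,-0.0008,0],[0.5,0,0,-0.0008,0]]]' 5; python3 -m jog '[[[0.5,0,0,-0.01,0],[0.5,0,0,-0.03,0],[0.5,0,0,-0.06,0],[0.5,0,0,-0.095,0],[0.5,0,0,-0.13,0]]]';  python3 -m jog '[[[0.5,-0.03,0,-0.03,0],[0.5,-0.06,0,-0.04,0],[0.5,-0.09,0,-0.04,0],[0.5,-0.12,0,-0.04,0],[0.5,-0.12,0,-0.04,0]]]'; python3 - <<'E'
from h import *
a=robot.read_camera("top")[:,:,::-1];b=robot.read_camera("wrist")[:,:,::-1]
cv2.imwrite("pics/f.png",np.hstack([cv2.resize(a[60:460,140:500],(400,444)),cv2.resize(b[:,60:460],(370,444))]))
E
```

```text
time: 13.32
tool_pos: [0.4993, -0.1856, 0.031]
tool_rot: [3.141, -0.0, 1.271]
contact_force: [0.2, 0.2, 0.4]
opening: 0.0655
grip_force: 0.0
time: 13.73
tool_pos: [0.4987, -0.1853, 0.1628]
tool_rot: [-3.141, -0.0, 1.271]
contact_force: [0.6, -0.2, 0.8]
opening: 0.0691
grip_force: 0.0
time: 14.15
tool_pos: [0.4623, -0.3048, 0.2021]
tool_rot: [3.14, 0.003, 1.267]
contact_force: [-0.5, 0.4, 0.5]
opening: 0.0689
grip_force: 0.0
```

View pics/f.png

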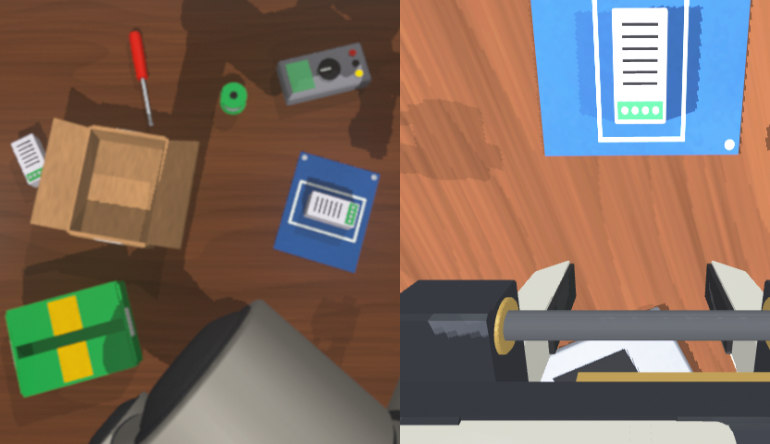

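The module sits upright inside the outline (left pane (332,210)) with margin on all sides and its long side aligned. Both flaps lie open (left pane (60,180) and (185,195)), the carton is still in place and the bystanders look untouched. I'm handing in.

```bash
python3 -m jog '[[[0.5,0,0,0,0],[0.5,0,0,0,0],[0.5,0,0,0,0]]]'; python3 -c "
from cell import robot
print(robot.hand_in())"
```

```text
time: 14.5
tool_pos: [0.464, -0.2991, 0.2011]
tool_rot: [-3.141, -0.0, 1.272]
contact_force: [0.1, -0.1, 0.4]
opening: 0.0688
grip_force: 0.0
the job is handed in; nothing more can be done
None
```

I handed the job in at 14.5 s: both flaps are open and leaning outward, and the power supply is upright inside the white outline with its long side aligned. The carton and the other things look undisturbed in the last picture; the hand-in returned no verdict.

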